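# Refit the balance spring of an appliance lift

### The job

Refit the loose tension spring of the appliance lift whose fitting is screwed to the wooden cupboard panel: first hook the spring's bent end down into the hole of the anchor strip, feeling for the hole with light pressure because the strip may be clamped anywhere along its travel. Then stretch the spring without overstretching it and drop its eye over the headed stud of the lift arm, so that when you let go the eye is caught under the stud's head and the spring holds the arm on its stop. Do not press the spring hard against the fitting, and leave the screwdriver, the pencil and the roll of tape lying where they are.

Things in the scene. Friction and masses are not known exactly. Their poses are not given: they have to be found in the camera images.
- fitting: Light wooden panel 294 x 178 x 18 mm, fixed flat on the worktop, the steel lift fitting screwed on it. Origin on the worktop; x runs along the fitted spring's line from anchor strip (left) to stud (right), y away from the robot, z up. Panel x -83 to 211, y -129 to 49 mm. Base plate top z = 20; rubber pad under the spring x 70 to 140, 13 mm wide, top z = 26. Lift arm top z = 30.
- anchor_top (a point): Point on the top of the anchor strip (steel, 18 mm wide, 4 mm thick, hollow below, 33 mm over the worktop), at x = 0, y = 0 of the fitting. The strip has one round hole, 8.5 mm, on y = 0. Its setting is NOT measured: the hole's centre is 0 to 34 mm from this point in +x. The strip is plain from the hole back (-x) to the clamp bridge at x = -20 and ends 10 mm past the hole's centre.
- spring: Loose tension spring lying on the panel. Origin: centre of its hook block, dark steel, 24 (x) x 16 (y, grip here from above) x 18 mm high. x points along the coil to the eye, z up. From its -x face a 4 mm wire runs 20 mm level, then turns down as the hook. In +x follow coil (16 mm thick, 36 mm long at rest, it bends a little), eye block, eye. Mass about 0.1 kg.
- hook_tip (a point): Lowest point of the hook's leg, 30 mm behind the hook block's centre and 10.5 mm below it. The leg is 4 mm wire and leans 15 degrees, tip towards the coil, so that tension draws it in. Fully in, the level wire lies on the strip, tip 8.5 mm below the strip's top, block's centre 35 mm over the worktop.
- eye_block (a point): Centre of the eye block, dark steel, 24 mm long, 16 mm wide, 18 mm high: the grip for stretching. 60 mm from the hook block's centre at rest. With the hook in the hole it lies on the rubber pad.
- eye (a point): Centre of the eye, a level ring of 4 mm wire, 15 mm inside and 23 mm outside diameter, 30 mm beyond the centre of the eye block.
- spring_eye (a joint): Stretch of the spring (m), 0 at rest. Pull: 3 N at the start plus 150 N per metre of stretch. About 0.012 to 0.048 when fitted, up to 0.060 while passing over the stud; more than 0.070 overstrains it.
- stud (a point): Middle of the groove of the upright stud on the lift arm, 34 mm over the worktop. Neck 7 mm in diameter, from the arm's top (z = 30) to the head (z = 38); head 11 mm in diameter, top at z = 42. Once in the groove, the eye is pulled towards the anchor until the ring lies on the neck (ring centre 4 mm short of the stud's axis).
- lift_arm (a joint): Angle (rad) of the lift arm, a flat steel lever 24 mm wide lying across the fitting under the stud, pivoted 42 mm nearer to the robot than the stud. 0 on its stop; grows as the stud moves away from the anchor (+x of the fitting), at the start 0.05 to 0.15. Stiff to 0.12 N m: it stays until the fitted spring pulls it home.
- screwdriver: Screwdriver, 190 mm, on the worktop behind the panel. Leave it.
- pencil: Green pencil, 136 x 7 mm, on the panel's near edge. Origin at its middle, underneath. Leave it.
- tape_roll: Roll of tape, 104 mm across, 25 mm high, on the worktop left of the panel. Leave it.

How it is judged:
On the way, in this order (a step that is already met when the one before it is completed fails the run):
1. the hook is down in the hole of the anchor strip and takes the pull of the spring, its eye not yet on the stud (z of hook_tip in the frame of fitting below 0.0275 m and y of hook_tip in the frame of fitting between -0.006 and 0.006 m and x of hook_tip in the frame of fitting between -0.006 and 0.041 m and value of joint spring_eye above 0.003 m and horizontal distance between eye and stud above 0.008 m), for 0.05 s.
2. the stretched spring's eye is over the stud, below its head (z of hook_tip in the frame of fitting below 0.0275 m and y of hook_tip in the frame of fitting between -0.006 and 0.006 m and x of hook_tip in the frame of fitting between -0.006 and 0.041 m and horizontal distance between eye and stud below 0.0075 m and z of eye in the frame of stud between -0.004 and 0.004 m and value of joint spring_eye above 0.008 m), for 0.2 s.
At the end, for the whole second after the job is handed in: Hook down through the strip's hole (tip at least 1.5 mm below the strip's underside), eye round the stud below its head (centre within 7.5 mm of the stud's axis, 4 mm of the groove's middle), spring stretched over 8 mm, lift arm on its stop (within 0.02 rad), all at rest and let go (all of step 2 and value of joint lift_arm below 0.02 rad and contact force between spring and fitting above 3 N and contact force between spring and the arm below 0.1 N and contact force between spring and the fingers below 0.1 N and linear speed of spring below 0.01 m/s and velocity of joint lift_arm between -0.02 and 0.02 rad/s); the robot touches nothing.
It fails at once if the spring is overstretched (more than 70 mm) (value of joint spring_eye above 0.07 m).
It fails at once if the spring is pressed against the fitting with more than 40 N (contact force between spring and fitting above 40 N).
It fails at once if the slack spring (stretched less than 3 mm) is pressed against the fitting with more than 25 N (value of joint spring_eye below 0.003 m and contact force between spring and fitting above 25 N).
It fails at once if the screwdriver, the pencil or the roll of tape is moved more than 20 mm (distance of any of screwdriver, pencil, tape_roll from where it was at the start of the episode above 0.02 m).
It also fails if it takes over 61 s, if anything falls off the work surface, if the arm or the gripper's body presses on something with over 40 N, if the wrist force passes 120 N, or if a joint passes its speed limit or range.

### The arm

A 6-joint arm with a two-finger parallel gripper is mounted at the origin on a cart in front of the work surface, level with it; the furniture and walls round the work are solid. World frame = base frame: x ahead of the robot, y to its left, z up, the work surface at z = 0. Lengths are in m, angles in rad, forces in N, time in s.
With the tool pointing down it reaches from about 0.25 to 0.775 m from the base axis. Payload 4 kg.
Tool frame: the origin (TCP) lies on the centre line of the jaws, within the pads' length; the fingertips stand 8 mm ahead of it and the grasp point (between the pads) lies 11 mm behind it; z points along the fingers, y is the direction in which the jaws open and shut (so a half turn about z gives the same grasp; the last joint's range is limited). The gripper opens to 94 mm and grips with 3 to 60 N. Pads are 16 mm wide; open, the fingers measure 119 mm over their backs; the gripper's body (75 mm by 177 mm) begins 78 mm behind the grasp point.
Start: joints at [-1.321, 0.087, 1.371, -0, 1.684, -0.103], TCP at [0.19, -0.516, 0.214] pointing down, gripper open.
Joint ranges: [-3.1, 3.1], [-0.76, 2.03], [0.27, 2.55], [-1.08, 4.22], [0.17, 2.65], [-2.57, 2.57]. Speed limits (rad/s): [2.79, 2.79, 3.14, 3.14, 3.14, 3.14].

### API

Orientations are given as [roll, pitch, yaw] about the fixed x, y, z axes, in that order (R = Rz(yaw) Ry(pitch) Rx(roll)).
In Python, from bench import * gives the robot as it stands.
- The arm moves only by the tool step_arm, never from a script. Its argument "steps" is a list of rows, each an object of numbers: "jaw": the opening, from 0 (shut) to 1 (fully open); "tx", "ty", "tz": the shift along the tool's x, y, z in m; "ax", "ay", "az": the turn, a rotation vector about the tool's x, y, z in rad. In form: [{"jaw": .., "tx": .., "ty": .., "tz": .., "ax": .., "ay": .., "az": ..}, ...]. A call has 1 to 8 rows; each row is the pose to reach, as a shift and turn from the pose measured when the call began, along the tool's axes at that moment; what a row does not reach only later rows make up. A row lasts 1/10 s, in which the tool goes at most 50 mm and 8.59 degrees, less where a joint would pass 70% of its speed; a pose out of reach is approached as far as the arm can. A call with a gripper value outside its range is refused whole. The fingers move at their own pace and stop on an object; the grip force is fixed at half the most. Time passes only in rows, so rows that repeat a pose let the fingers close. It gives the time, the measured TCP pose, the force and the opening at its end, in the units of the state.
- get_obs(): the state, without advancing time (a new reading comes with each control period).
- snapshot(name): name is "side" or "top" or "wrist"; returns (picture, depth): 400x640x3 uint8, red, green, blue; 400x640 float32, m along the optical axis (not along the pixel's ray), 0 where there is no reading.
- camera_model(name): a dict with "intrinsics" (3x3 intrinsics, pixels), "origin" and "orientation" of the camera in the world. Camera axes: x right, y down, z forward; pixel columns grow to the right and rows downward; lengths in m; the calibration is good to about 2 mm. A picture is of the moment at which its call begins: read the wrist's pose just before it. camera_model takes no time and is no camera call; for the wrist camera it gives the pose at the moment of the call.
- close_job(): hands the job in, once; it reports no verdict.
Trained networks look in the newest picture that a camera, given by its name, has taken for a name from the list of things; names that differ only in an ending like _2 or _b are one class to them, and where a whole thing is asked for, a point or a joint stands for the part that bears it (a point fixed in the world has none). Each returns a list of dicts, best first, with "confidence" (0 to 1); they miss things now and then, are a little off and sometimes report something else, mostly with a low value. They report only what shows in the picture. A call takes as long as a camera call.
- silhouettes(camera, query): "pixels" (400x640 bool, what is visible of it) and "rect" ([left, top, right, bottom] in pixels, round what is visible of it).
The state is a dict: "time": time; "joint_positions": joint angles; "qvel": joint speeds; "joint_torque": joint torques, N m; "tool_pos": TCP position; "ee_rot": TCP orientation; "wrist_force": force on the tool from outside, world axes, zero at the start; "wrist_torque": the same for the moment, N m; "width": finger opening in m.
Only numpy, scipy, OpenCV 4.12 (cv2) and the standard library are available. Lean on these libraries where they do the work, as an engineer would, in place of code of your own. Each camera call takes 0.05 s, during which the arm holds its last target. There are 200 camera calls.

## Working session

There is one attempt and no reset: what is moved stays moved. The work goes in short steps, Python scripts to look and compute and a tool call to move; the robot and the scene stay as the last step left them, time stands still between calls to the robot, and variables do not carry over. Pictures are saved under pics/ and viewed, about 8 in all and at most 12, crops included, and the job is handed in when it is done.

Besides the shell and the picture viewer there is one more tool, called after "Request:" as name(argument=value, ...) on one line, values as JSON. step_arm: Moves the arm, as the interface text tells. Its arguments: {"type":"object","properties":{"steps":{"type":"array"}},"required":["steps"]}

```bash
mkdir -p pics
cat > h.py <<'E'
from bench import *
import numpy as np, cv2
from scipy.spatial.transform import Rotation as R
def cam(n):
    m=camera_model(n); o=np.array(m["orientation"],float)
    Rm=o if o.shape==(3,3) else R.from_euler('xyz',o).as_matrix()
    return np.array(m["intrinsics"]),np.array(m["origin"]),Rm
def world(n,uv,d):
    K,o,Rm=cam(n); uv=np.atleast_2d(uv); d=np.atleast_1d(d)
    r=np.c_[(uv[:,0]-K[0,2])/K[0,0],(uv[:,1]-K[1,2])/K[1,1],np.ones(len(uv))]
    return o+(r*d[:,None])@Rm.T
def onplane(n,uv,z):
    K,o,Rm=cam(n); uv=np.atleast_2d(uv)
    r=np.c_[(uv[:,0]-K[0,2])/K[0,0],(uv[:,1]-K[1,2])/K[1,1],np.ones(len(uv))]@Rm.T
    return o+r*((z-o[2])/r[:,2])[:,None]
def proj(n,P):
    K,o,Rm=cam(n); c=(np.atleast_2d(P)-o)@Rm; p=c@K.T; return p[:,:2]/p[:,2:]
def mpts(n,m,dep):
    v,u=np.nonzero(m&(dep>0)); return world(n,np.c_[u,v],dep[v,u])
E
python3 - <<'E'
from h import *
o=get_obs(); print(o)
for n in ("top","side","wrist"):
    p,d=snapshot(n); cv2.imwrite(f"pics/{n}0.png",p[:,:,::-1]); np.save(f"{n}0.npy",d)
    print(n,camera_model(n))
    for q in ("fitting","spring","lift_arm","eye_block","pencil","screwdriver","tape_roll"):
        for s in silhouettes(n,q)[:2]:
            P=mpts(n,s["pixels"],d)
            print(q,round(s["confidence"],2),s["rect"],s["pixels"].sum(),P.mean(0).round(3) if len(P) else None)
E
```

```text
{'time': 0.0, 'joint_positions': array([-1.32108777e+00,  8.79487123e-02,  1.37220973e+00, -3.63927470e-06,
        1.68352880e+00, -1.03102770e-01]), 'qvel': array([-4.83700605e-04,  8.99535522e-04,  1.12089127e-03,  6.72148251e-04,
        4.04461590e-04,  1.13664580e-05]), 'joint_torque': array([ 5.86781571e-04, -3.40181065e+01, -3.02424216e+01,  7.18908641e-02,
        3.30252189e-02, -1.65825613e-04]), 'tool_pos': array([ 0.18991579, -0.51564375,  0.21233013]), 'ee_rot': array([-3.13950881e+00, -2.11977760e-04,  3.52810704e-01]), 'wrist_force': array([ 0.32242034, -0.10997538, -0.67464569]), 'wrist_torque': array([0.00400406, 0.01219838, 0.00112036]), 'width': 0.09389648741260012}
top {'intrinsics': array([[414.62469335,   0.        , 311.01727833],
       [  0.        , 414.62469335, 202.70845057],
       [  0.        ,   0.        ,   1.        ]]), 'origin': array([0.46162535, 0.23134329, 0.90135781]), 'orientation': array([-3.08042844, -0.01869645, -1.59848962])}
fitting 0.8 [297.4, 174.6, 436.6, 261.0] 11344 [0.485 0.091 0.019]
spring 0.92 [327.4, 220.9, 390.8, 237.2] 363 [
[... 939 characters left out ...]
172.8, 360.0, 204.8] 211 [0.453 0.119 0.03 ]
eye_block 0.41 [349.0, 171.6, 357.7, 182.5] 69 [0.45  0.088 0.032]
eye_block 0.4 [348.6, 265.1, 400.9, 309.2] 1455 [0.383 0.443 0.018]
screwdriver 0.51 [265.1, 167.5, 277.3, 203.8] 263 [0.671 0.123 0.019]
screwdriver 0.28 [325.7, 151.1, 377.0, 162.6] 293 [ 0.469 -0.019  0.029]
tape_roll 0.72 [348.7, 265.3, 399.7, 309.2] 1363 [0.383 0.443 0.018]
wrist {'intrinsics': array([[304.08150758,   0.        , 317.49508928],
       [  0.        , 304.08150758, 201.79462373],
       [  0.        ,   0.        ,   1.        ]]), 'origin': array([ 0.26681267, -0.48655336,  0.38471294]), 'orientation': array([ 2.85740719e+00, -1.17519135e-04, -1.21793088e+00])}
```

Run:
```python
import cv2
p=cv2.imread("pics/top0.png")[115:275,285:445]
cv2.imwrite("pics/c1.png",cv2.resize(p,None,fx=5,fy=5,interpolation=cv2.INTER_CUBIC)[:600*2][:, :][0:750])
p=cv2.imread("pics/top0.png")[165:270,285:445]
cv2.imwrite("pics/c1.png",cv2.resize(p,None,fx=5,fy=5,interpolation=cv2.INTER_CUBIC))
```

```text
(no output)
```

View pics/c1.png

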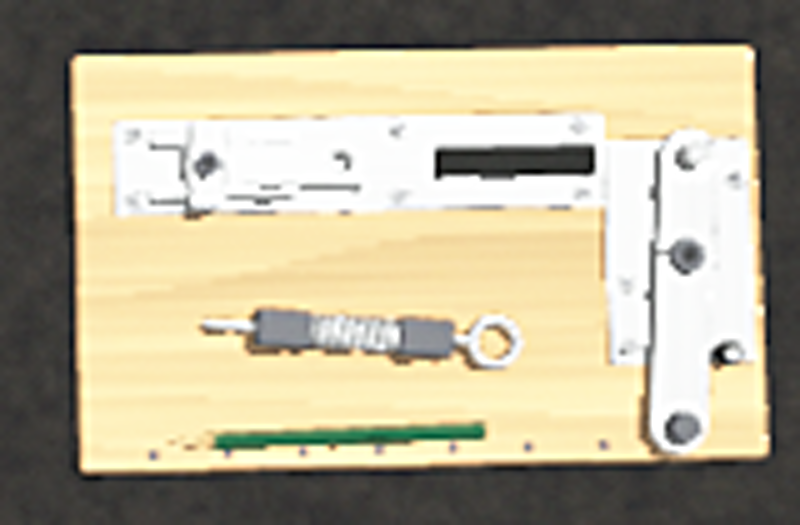

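```bash
cat >> h.py <<'E'
def SE(x,y,yaw):
    c,s=np.cos(yaw),np.sin(yaw); return np.array([[c,-s,x],[s,c,y],[0,0,1]])
E
python3 - <<'E'
from h import *
p=cv2.imread("pics/top0.png"); d=np.load("top0.npy")
hsv=cv2.cvtColor(p,cv2.COLOR_BGR2HSV)
m=(p.max(2)>120).astype(np.uint8); m[:165]=0;m[270:]=0;m[:,:285]=0;m[:,445:]=0
c=max(cv2.findContours(m,0,1)[0],key=cv2.contourArea)
W=onplane("top",c[:,0,:].astype(float),0.018)[:,:2]
r=cv2.minAreaRect((W*1000).astype(np.float32)); print(r)
b=cv2.boxPoints(r)/1000; print(b)
# fitting x axis ~ -y world
L=[b[i+1-4]-b[i] for i in range(4)]; e=max(L,key=np.linalg.norm); e=e if e[1]<0 else -e
yaw=np.arctan2(e[1],e[0]); ctr=np.array(r[0])/1000
c_,s_=np.cos(yaw),np.sin(yaw); Rm=np.array([[c_,-s_],[s_,c_]])
o=ctr-Rm@np.array([.064,-.040]); print("fit origin",o,yaw,"y axis",Rm[:,1])
T=np.array([[c_,-s_,o[0]],[s_,c_,o[1]],[0,0,1]])
off=np.array([285,165])
for n,uv,z in (("hole",(342,160),.033),("stud",(688,155),.042),("pivot",(685,255),.035),("pencilL",(215,442),.025),("hookL",(205,325),.03),("hbL",(252,328),.034),("hbR",(310,328),.034),("ebL",(402,336),.034),("ebR",(452,340),.034),("eye",(493,341),.028),("bar",(515,160),.026)):
    w=onplane("top",off+np.array(uv)/5,z)[0]; print(n,w.round(4),(np.linalg.inv(T)@[w[0],w[1],1])[:2].round(4))
E
```

```text
((483.71807861328125, 91.44847106933594), (294.59552001953125, 178.6632537841797), 89.61219024658203)
[[ 0.39339152 -0.05524127]
 [ 0.57205063 -0.05645056]
 [ 0.5740447   0.23813821]
 [ 0.3953855   0.2393475 ]]
fit origin [0.52415037 0.15517625] -1.5775653 y axis [ 0.9999771  -0.00676893]
hole [0.524  0.1241 0.033 ] [0.031  0.0001]
stud [ 0.5216 -0.0197  0.042 ] [ 0.1749 -0.0013]
pivot [ 0.4801 -0.0186  0.035 ] [ 0.1741 -0.0429]
pencilL [0.4071 0.1807 0.025 ] [-0.0247 -0.1172]
hookL [0.4563 0.1837 0.03  ] [-0.0281 -0.068 ]
hbL [0.4546 0.1643 0.034 ] [-0.0087 -0.0697]
hbR [0.4539 0.1401 0.034 ] [ 0.0156 -0.0702]
ebL [0.4495 0.1016 0.034 ] [ 0.0541 -0.0743]
ebR [0.4472 0.0807 0.034 ] [ 0.075  -0.0764]
eye [0.4462 0.0623 0.028 ] [ 0.0934 -0.0773]
bar [0.5226 0.0496 0.026 ] [ 0.1056 -0.0009]
```

Request:
step_arm(steps=[{"jaw": 1, "tx": 0.471, "ty": -0.52, "tz": 0.1, "az": -1.127}, {"jaw": 1, "tx": 0.471, "ty": -0.52, "tz": 0.1, "az": -1.127}, {"jaw": 1, "tx": 0.471, "ty": -0.52, "tz": 0.1, "az": -1.127}, {"jaw": 1, "tx": 0.471, "ty": -0.52, "tz": 0.1, "az": -1.127}, {"jaw": 1, "tx": 0.471, "ty": -0.52, "tz": 0.1, "az": -1.127}, {"jaw": 1, "tx": 0.471, "ty": -0.52, "tz": 0.1, "az": -1.127}, {"jaw": 1, "tx": 0.471, "ty": -0.52, "tz": 0.1, "az": -1.127}, {"jaw": 1, "tx": 0.471, "ty": -0.52, "tz": 0.1, "az": -1.127}])

```text
invalid input
```

```bash
cat >> h.py <<'E'
def go(p,yaw=None,rpy=None):
    o=get_obs(); A=R.from_euler('xyz',o["ee_rot"])
    B=R.from_euler('xyz',rpy if rpy is not None else [np.pi,0,yaw])
    t=A.inv().apply(np.array(p)-o["tool_pos"]); a=(A.inv()*B).as_rotvec()
    print("t",o["time"],"pos",o["tool_pos"].round(4),"rpy",o["ee_rot"].round(4),"w",round(o["width"],4),"F",o["wrist_force"].round(1))
    print("tx ty tz",t.round(4),"ax ay az",a.round(4))
E
python3 -c "
from h import *
go([.452,.135,.11],1.48)"
```

```text
t 1.2 pos [ 0.1901 -0.5161  0.2135] rpy [ 3.1414 -0.      0.3528] w 0.0941 F [ 0.2 -0.1  1.2]
tx ty tz [ 0.4708 -0.5206  0.1035] ax ay az [ 1.0000e-04  1.0000e-04 -1.1272e+00]
```

Request:
step_arm(steps=[{"jaw": 1, "tx": 0.471, "ty": -0.52, "tz": 0.1, "ax": 0, "ay": 0, "az": -1.127}, {"jaw": 1, "tx": 0.471, "ty": -0.52, "tz": 0.1, "ax": 0, "ay": 0, "az": -1.127}, {"jaw": 1, "tx": 0.471, "ty": -0.52, "tz": 0.1, "ax": 0, "ay": 0, "az": -1.127}, {"jaw": 1, "tx": 0.471, "ty": -0.52, "tz": 0.1, "ax": 0, "ay": 0, "az": -1.127}, {"jaw": 1, "tx": 0.471, "ty": -0.52, "tz": 0.1, "ax": 0, "ay": 0, "az": -1.127}, {"jaw": 1, "tx": 0.471, "ty": -0.52, "tz": 0.1, "ax": 0, "ay": 0, "az": -1.127}, {"jaw": 1, "tx": 0.471, "ty": -0.52, "tz": 0.1, "ax": 0, "ay": 0, "az": -1.127}, {"jaw": 1, "tx": 0.471, "ty": -0.52, "tz": 0.1, "ax": 0, "ay": 0, "az": -1.127}])

```text
time: 2.0
tool_pos: [0.3384, -0.1471, 0.1571]
ee_rot: [3.14, 0.001, 1.483]
wrist_force: [1.1, -0.6, -0.1]
width: 0.0942
```

```bash
python3 -c "
from h import *
go([.452,.135,.11],1.48)"
```

```text
t 2.0 pos [ 0.3384 -0.1471  0.1571] rpy [3.1401e+00 7.0000e-04 1.4834e+00] w 0.0942 F [ 1.1 -0.6 -0.1]
tx ty tz [0.291  0.0884 0.047 ] ax ay az [0.0015 0.0007 0.0034]
```

Request:
step_arm(steps=[{"jaw": 1, "tx": 0.291, "ty": 0.088, "tz": 0.047, "ax": 0, "ay": 0, "az": 0}, {"jaw": 1, "tx": 0.291, "ty": 0.088, "tz": 0.047, "ax": 0, "ay": 0, "az": 0}, {"jaw": 1, "tx": 0.291, "ty": 0.088, "tz": 0.047, "ax": 0, "ay": 0, "az": 0}, {"jaw": 1, "tx": 0.291, "ty": 0.088, "tz": 0.047, "ax": 0, "ay": 0, "az": 0}, {"jaw": 1, "tx": 0.291, "ty": 0.088, "tz": 0.047, "ax": 0, "ay": 0, "az": 0}, {"jaw": 1, "tx": 0.291, "ty": 0.088, "tz": 0.047, "ax": 0, "ay": 0, "az": 0}, {"jaw": 1, "tx": 0.291, "ty": 0.088, "tz": 0.047, "ax": 0, "ay": 0, "az": 0}, {"jaw": 1, "tx": 0.291, "ty": 0.088, "tz": 0.047, "ax": 0, "ay": 0, "az": 0}])

```text
time: 2.8
tool_pos: [0.4513, 0.1361, 0.1095]
ee_rot: [3.142, 0.002, 1.487]
wrist_force: [0.2, 0.5, 0.1]
width: 0.0941
```

Run:
```python
from h import *
go([.454,.152,.10],1.48)
p,d=snapshot("wrist"); np.savez("w1.npz",d=d,**dict(zip("KoR",cam("wrist"))))
print(cam("wrist"))
cv2.imwrite("pics/w1.png",p[:,:,::-1])
for q in ("spring","eye_block","hook_tip","eye","anchor_top"):
    for s in silhouettes("wrist",q)[:1]:
        P=mpts("wrist",s["pixels"],d); print(q,round(s["confidence"],2),s["rect"],P.mean(0).round(3) if len(P) else None)
```

```text
t 2.8 pos [0.4513 0.1361 0.1095] rpy [3.1415e+00 1.6000e-03 1.4866e+00] w 0.0941 F [0.2 0.5 0.1]
tx ty tz [0.0161 0.0013 0.0094] ax ay az [0.0001 0.0016 0.0066]
(array([[304.08150758,   0.        , 317.49508928],
       [  0.        , 304.08150758, 201.79462373],
       [  0.        ,   0.        ,   1.        ]]), array([0.4580041 , 0.21814828, 0.28088907]), array([[ 0.99629667, -0.08281932, -0.02310649],
       [-0.08597343, -0.95569447, -0.28152559],
       [ 0.00123301,  0.28246955, -0.95927547]]))
spring 0.76 [306.5, 154.4, 330.9, 299.2] [0.453 0.119 0.034]
hook_tip 0.68 [308.2, 153.1, 336.5, 295.6] [0.453 0.117 0.034]
eye 0.63 [305.7, 211.8, 335.2, 297.1] [0.451 0.09  0.033]
anchor_top 0.56 [240.3, 74.4, 462.0, 378.0] [0.485 0.13  0.021]
```

View pics/w1.png

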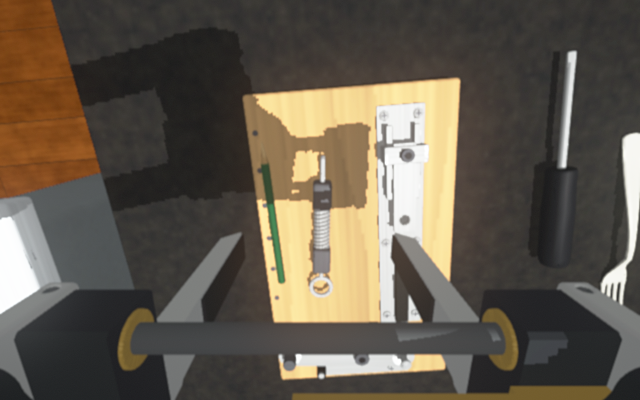

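Run:
```python
from h import *
T=SE(.52415,.15518,-1.57757); Ti=np.linalg.inv(T)
def f(uv,z):
    w=onplane("wrist",uv,z)[0]; return w.round(4),(Ti@[w[0],w[1],1])[:2].round(4)
for n,uv,z in (("hole",(404.5,219.5),.033),("hb_top",(322.5,183),.037),("hb_bot",(321.5,209),.037),("eb_top",(321,249),.037),("eb_bot",(320.5,273),.037),("hook",(323,153.5),.030),("eye",(320,285.5),.028),("panTL",(244.5,95.5),.018),("panTR",(460,79),.018),("bridgescrew",(407,155),.04)): print(n,*f(uv,z))
p=cv2.imread("pics/w1.png")
g=p[140:310,295:420]; g=cv2.resize(g,None,fx=4.5,fy=4.5,interpolation=cv2.INTER_CUBIC); 
cv2.imwrite("pics/c2.png",cv2.rotate(g,cv2.ROTATE_90_CLOCKWISE))
# block mask: dark, wrist depth at block
d=np.load("w1.npz")["d"]
for u,v in ((322,195),(322,188),(321,205),(321,255),(321,265),(404,228),(404,205),(404,220),(340,200)): print(u,v,world("wrist",(u,v),d[v,u])[0].round(4))
```

```text
hole [0.5263 0.1213 0.033 ] [0.0339 0.0024]
hb_top [0.4582 0.1609 0.037 ] [-0.0053 -0.066 ]
hb_bot [0.4554 0.1386 0.037 ] [ 0.017  -0.0686]
eb_top [0.4518 0.1019 0.037 ] [ 0.0538 -0.072 ]
eb_bot [0.4493 0.0785 0.037 ] [ 0.0772 -0.0743]
hook [0.4607 0.1841 0.03  ] [-0.0285 -0.0636]
eye [0.4474 0.0602 0.028 ] [ 0.0955 -0.0761]
panTL [0.4008 0.2355 0.018 ] [-0.0795 -0.1239]
panTR [0.5763 0.2324 0.018 ] [-0.0775  0.0516]
bridgescrew [0.5269 0.1782 0.04  ] [-0.0231  0.0026]
322 195 [0.4569 0.151  0.0378]
322 188 [0.4574 0.157  0.0381]
321 205 [0.4553 0.1422 0.0372]
321 255 [0.4513 0.0966 0.0379]
321 265 [0.4505 0.0863 0.0368]
404 228 [0.5253 0.1142 0.0348]
404 205 [0.5258 0.1347 0.0336]
404 220 [0.5291 0.1163 0.0212]
340 200 [0.4725 0.1397 0.0184]
```

View pics/c2.png

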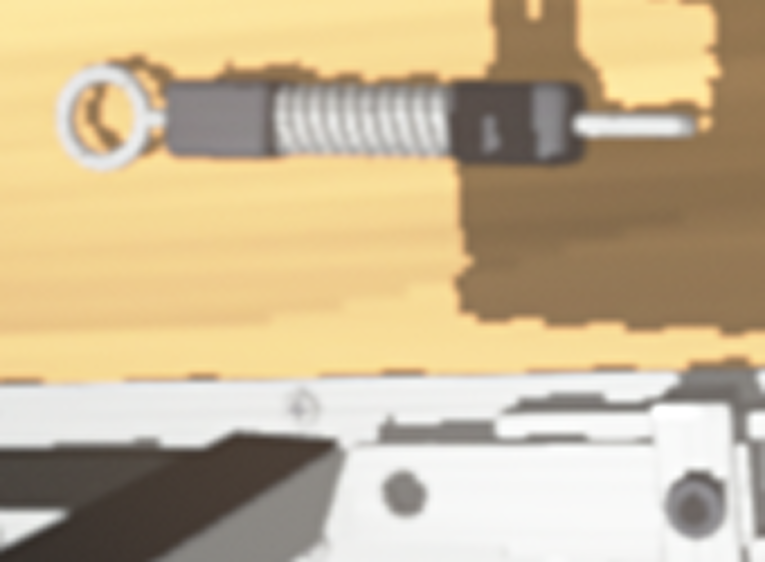

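```bash
python3 -c "
from h import *
go([.4555,.151,.030],1.468)"
```

```text
t 3.1 pos [0.4516 0.1336 0.1106] rpy [3.1390e+00 8.0000e-04 1.4809e+00] w 0.0939 F [-0.5 -0.1 -0.2]
tx ty tz [0.0177 0.0021 0.0806] ax ay az [0.0026 0.0008 0.0129]
```

Request:
step_arm(steps=[{"jaw": 0.4, "tx": 0.0177, "ty": 0.002, "tz": 0.03, "ax": 0, "ay": 0, "az": 0.013}, {"jaw": 0.4, "tx": 0.0177, "ty": 0.002, "tz": 0.03, "ax": 0, "ay": 0, "az": 0.013}, {"jaw": 0.4, "tx": 0.0177, "ty": 0.002, "tz": 0.03, "ax": 0, "ay": 0, "az": 0.013}, {"jaw": 0.4, "tx": 0.0177, "ty": 0.002, "tz": 0.03, "ax": 0, "ay": 0, "az": 0.013}])

```text
time: 3.5
tool_pos: [0.4558, 0.1504, 0.0817]
ee_rot: [3.137, 0.001, 1.467]
wrist_force: [1.3, -0.3, 0.6]
width: 0.0658
```

Run:
```python
from h import *
for i in range(3): 
    p,d=snapshot("wrist"); go([.4555,.151,.030],1.468)
cv2.imwrite("pics/w2.png",cv2.resize(p[120:360,200:470,::-1],None,fx=2.2,fy=2.2,interpolation=cv2.INTER_CUBIC))
```

```text
t 3.55 pos [0.456  0.1505 0.0819] rpy [3.1370e+00 4.0000e-04 1.4673e+00] w 0.0615 F [0.1 0.1 0.4]
tx ty tz [ 0.0004 -0.0008  0.0519] ax ay az [ 0.0046  0.0004 -0.0007]
t 3.6 pos [0.456  0.1507 0.0819] rpy [3.1369e+00 3.0000e-04 1.4673e+00] w 0.0573 F [ 0.5  0.8 -0.3]
tx ty tz [ 0.0003 -0.0008  0.0519] ax ay az [ 0.0047  0.0003 -0.0007]
t 3.65 pos [0.456  0.1508 0.0818] rpy [3.1371e+00 3.0000e-04 1.4674e+00] w 0.053 F [ 0.6 -0.2  0.8]
tx ty tz [ 0.0002 -0.0007  0.0518] ax ay az [ 0.0045  0.0003 -0.0006]
```

View pics/w2.png

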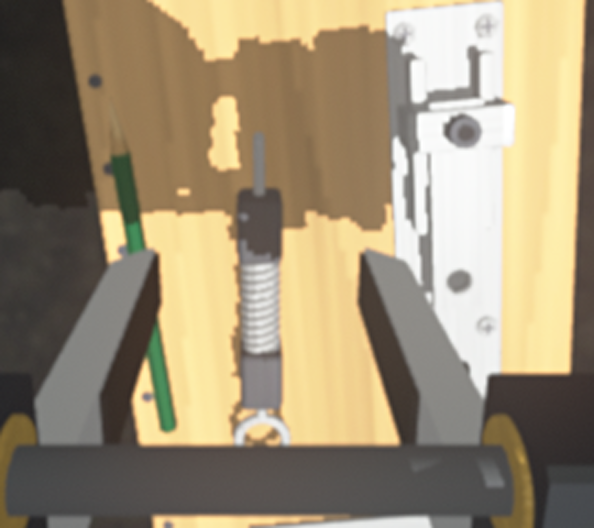

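Request:
step_arm(steps=[{"jaw": 0.4, "tx": 0, "ty": -0.0007, "tz": 0.02, "ax": 0.0045, "ay": 0, "az": 0}, {"jaw": 0.4, "tx": 0, "ty": -0.0007, "tz": 0.045, "ax": 0.0045, "ay": 0, "az": 0}, {"jaw": 0.4, "tx": 0, "ty": -0.0007, "tz": 0.0518, "ax": 0.0045, "ay": 0, "az": 0}, {"jaw": 0.4, "tx": 0, "ty": -0.0007, "tz": 0.0518, "ax": 0.0045, "ay": 0, "az": 0}])

```text
time: 4.05
tool_pos: [0.4546, 0.1505, 0.0292]
ee_rot: [-3.139, 0.001, 1.467]
wrist_force: [-0.8, 0.8, 0.2]
width: 0.0377
```

Run:
```python
from h import *
p,d=snapshot("wrist"); go([.4555,.151,.030],1.468)
cv2.imwrite("pics/w3.png",p[:,:,::-1]); np.save("w3.npy",d)
g=cv2.cvtColor(p,cv2.COLOR_RGB2GRAY)
print("col320 rows120-300", g[120:300:2,318:323].mean(1).astype(int).tolist())
o=get_obs(); A=R.from_euler('xyz',o["ee_rot"])
for z in (-.008,-.011,.0): print(proj("wrist",o["tool_pos"]+A.apply([0,0,z])))
for dx in(-.012,.012): print(dx,proj("wrist",o["tool_pos"]+A.apply([dx,0,-.0075])))
```

```text
t 4.1 pos [0.4556 0.1508 0.0303] rpy [-3.1415e+00  3.0000e-04  1.4674e+00] w 0.0377 F [ 0.5 -0.8  0.4]
tx ty tz [ 0.0002 -0.0001  0.0003] ax ay az [-0.0001  0.0003 -0.0006]
col320 rows120-300 [221, 221, 220, 221, 221, 221, 221, 221, 221, 221, 222, 222, 222, 222, 222, 222, 222, 222, 223, 218, 148, 124, 125, 125, 125, 125, 125, 125, 124, 125, 125, 124, 124, 124, 124, 123, 124, 123, 122, 119, 122, 123, 126, 124, 124, 124, 124, 124, 124, 124, 124, 124, 124, 124, 123, 123, 123, 102, 70, 70, 73, 74, 74, 75, 74, 75, 75, 75, 75, 76, 75, 76, 75, 76, 76, 76, 75, 114, 129, 122, 140, 183, 180, 230, 187, 208, 222, 175, 228, 188]
[[317.95736891 259.399425  ]]
[[317.9678218  261.78138056]]
[[317.93106252 253.40484871]]
-0.012 [[317.94599066 277.01059432]]
0.012 [[317.96569542 240.32443815]]
```

Request:
step_arm(steps=[{"jaw": 0, "tx": 0.001, "ty": 0, "tz": 0, "ax": 0, "ay": 0, "az": 0}, {"jaw": 0, "tx": 0.001, "ty": 0, "tz": 0, "ax": 0, "ay": 0, "az": 0}, {"jaw": 0, "tx": 0.001, "ty": 0, "tz": 0, "ax": 0, "ay": 0, "az": 0}, {"jaw": 0, "tx": 0.001, "ty": 0, "tz": 0, "ax": 0, "ay": 0, "az": 0}, {"jaw": 0, "tx": 0.001, "ty": 0, "tz": 0, "ax": 0, "ay": 0, "az": 0}, {"jaw": 0, "tx": 0.001, "ty": 0, "tz": 0, "ax": 0, "ay": 0, "az": 0}])

```text
time: 4.7
tool_pos: [0.4564, 0.1519, 0.0311]
ee_rot: [3.14, -0.0, 1.467]
wrist_force: [-0.3, -0.6, 3.7]
width: 0.0157
```

Run:
```python
from h import *
p,d=snapshot("wrist"); go([.4555,.151,.080],1.468)
cv2.imwrite("pics/w4.png",p[:,:,::-1]); np.save("w4.npy",d)
```

```text
t 4.75 pos [0.4564 0.1519 0.0311] rpy [ 3.1400e+00 -3.0000e-04  1.4674e+00] w 0.0161 F [ 1.1 -0.   4.7]
tx ty tz [-0.001  -0.0007 -0.0489] ax ay az [ 0.0016 -0.0003 -0.0006]
```

Run:
```python
from h import *
go([.525,.0915,.075],1.564)
```

```text
t 4.75 pos [0.4564 0.1519 0.0311] rpy [ 3.1400e+00 -3.0000e-04  1.4674e+00] w 0.0161 F [ 1.1 -0.   4.7]
tx ty tz [-0.053   0.0746 -0.0438] ax ay az [ 0.0016 -0.0002 -0.0966]
```

Request:
step_arm(steps=[{"jaw": 0, "tx": 0, "ty": 0, "tz": -0.025, "ax": 0, "ay": 0, "az": 0}, {"jaw": 0, "tx": 0, "ty": 0, "tz": -0.044, "ax": 0, "ay": 0, "az": 0}, {"jaw": 0, "tx": -0.027, "ty": 0.037, "tz": -0.044, "ax": 0.0016, "ay": 0, "az": -0.05}, {"jaw": 0, "tx": -0.053, "ty": 0.0746, "tz": -0.044, "ax": 0.0016, "ay": 0, "az": -0.0966}, {"jaw": 0, "tx": -0.053, "ty": 0.0746, "tz": -0.044, "ax": 0.0016, "ay": 0, "az": -0.0966}, {"jaw": 0, "tx": -0.053, "ty": 0.0746, "tz": -0.044, "ax": 0.0016, "ay": 0, "az": -0.0966}])

```text
time: 5.35
tool_pos: [0.5244, 0.0909, 0.0739]
ee_rot: [-3.138, -0.0, 1.562]
wrist_force: [-0.6, 0.5, -1.6]
width: 0.0155
```

Run:
```python
from h import *
p,d=snapshot("wrist"); go([.525,.0915,.075],1.564)
cv2.imwrite("pics/w5.png",p[:,:,::-1]); np.save("w5.npy",d)
c=p[130:290,250:390,::-1]; cv2.imwrite("pics/c5.png",cv2.resize(c,None,fx=3.7,fy=3.7,interpolation=cv2.INTER_CUBIC))
for s in silhouettes("wrist","spring")[:1]: print(s["rect"])
```

```text
t 5.4 pos [0.5238 0.0915 0.074 ] rpy [-3.1383e+00 -5.0000e-04  1.5631e+00] w 0.016 F [ 0.8 -0.8 -1.3]
tx ty tz [-0.      0.0012 -0.0011] ax ay az [-0.0033 -0.0005 -0.0009]
[303.1, 200.3, 334.7, 370.9]
```

View pics/c5.png

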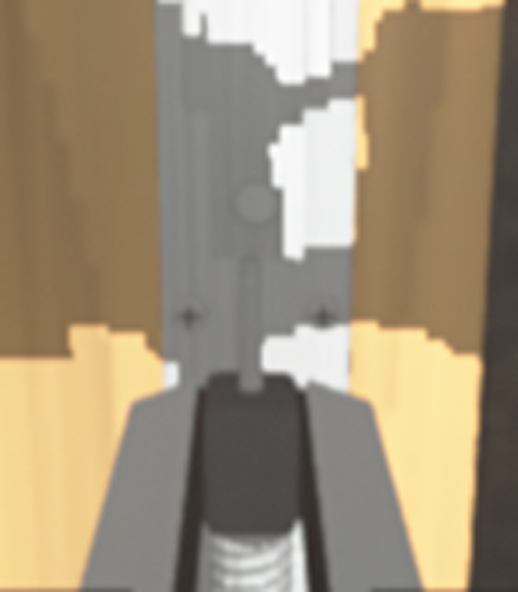

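Run:
```python
from h import *
o=get_obs(); A=R.from_euler('xyz',o["ee_rot"]); t=o["tool_pos"]
T=SE(.52415,.15518,-1.57757); Ti=np.linalg.inv(T)
def tf(uv,z):
    w=onplane("wrist",uv,z)[0]; return A.inv().apply(w-t).round(4), w.round(4),(Ti@[w[0],w[1],1])[:2].round(4)
zc=t[2]-.0025
print("hole",*tf((318.9,184.9),.033))
print("wire end",*tf((317.6,198.9),zc))
print("wire base",*tf((318,235),zc))
print("block front top",*tf((317.6,231.4),zc+.009))
print("block rear top",*tf((318,273.5),zc+.009))
d=np.load("w5.npy")
for u,v in ((318,240),(318,255),(318,268),(318,205),(318,215),(319,185),(310,185),(330,195)): print(u,v,world("wrist",(u,v),d[v,u])[0].round(4))
```

```text
hole [0.0338 0.0009 0.0412] [0.5247 0.1257 0.033 ] [0.0294 0.0007]
wire end [ 0.0343 -0.0001  0.0025] [0.5238 0.1262 0.0717] [ 0.029  -0.0002]
wire base [0.0112 0.0001 0.0025] [0.5239 0.1032 0.0717] [0.052  0.0001]
block front top [ 0.0172 -0.0001 -0.0065] [0.5237 0.1091 0.0807] [ 0.046  -0.0001]
block rear top [-0.0101  0.0001 -0.0065] [0.5238 0.0818 0.0807] [0.0734 0.0001]
318 240 [0.5239 0.1026 0.078 ]
318 255 [0.5238 0.0942 0.0808]
318 268 [0.5238 0.0842 0.0783]
318 205 [0.524  0.1227 0.0724]
318 215 [0.524  0.1166 0.073 ]
319 185 [0.5247 0.1226 0.02  ]
310 185 [0.5183 0.1257 0.0328]
330 195 [0.5326 0.1184 0.0336]
```

Request:
step_arm(steps=[{"jaw": 0, "tx": 0.002, "ty": 0.001, "tz": 0.015, "ax": -0.003, "ay": 0, "az": 0}, {"jaw": 0, "tx": 0.002, "ty": 0.001, "tz": 0.024, "ax": -0.003, "ay": 0, "az": 0}, {"jaw": 0, "tx": 0.002, "ty": 0.001, "tz": 0.024, "ax": -0.003, "ay": 0, "az": 0}, {"jaw": 0, "tx": 0.002, "ty": 0.001, "tz": 0.024, "ax": -0.003, "ay": 0, "az": 0}])

```text
time: 5.85
tool_pos: [0.524, 0.0944, 0.05]
ee_rot: [-3.141, -0.0, 1.565]
wrist_force: [-0.1, 1.2, -0.3]
width: 0.016
```

Run:
```python
from h import *
p,d=snapshot("wrist"); go([.525,.0935,.0475],1.564)
cv2.imwrite("pics/w6.png",p[:,:,::-1]); np.save("w6.npy",d)
c=p[150:250,270:370,::-1]; cv2.imwrite("pics/c6.png",cv2.resize(c,None,fx=6,fy=6,interpolation=cv2.INTER_CUBIC))
```

```text
t 5.9 pos [0.5246 0.0943 0.0505] rpy [ 3.1409e+00 -5.0000e-04  1.5646e+00] w 0.0158 F [ 0.4  0.  -1.1]
tx ty tz [-0.0008  0.0005  0.003 ] ax ay az [ 0.0007 -0.0005  0.0006]
```

View pics/c6.png

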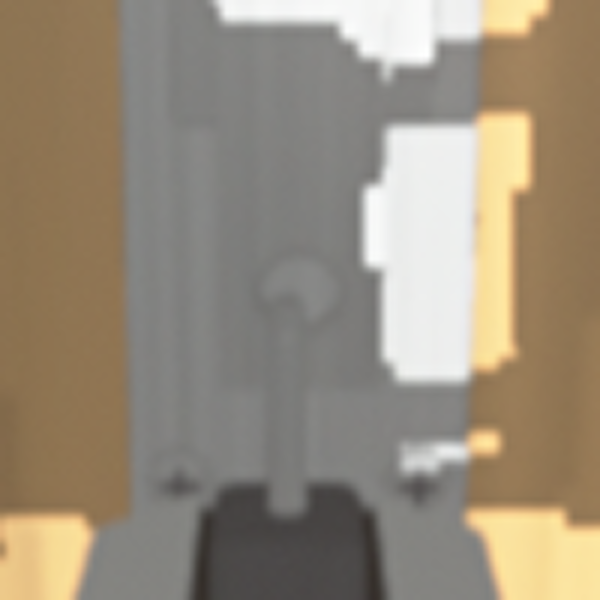

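Run:
```python
from h import *
o=get_obs(); A=R.from_euler('xyz',o["ee_rot"]); t=o["tool_pos"]
def tf(uv,z):
    w=onplane("wrist",uv,z)[0]; return A.inv().apply(w-t).round(4), w.round(4)
zc=t[2]-.0025
print("hole c",*tf((320,198.3),.033), "front",*tf((320,191.7),.033))
print("wire end",*tf((318.2,199.2),zc+.001)); print("wire base",*tf((318.2,235),zc))
```

```text
hole c [0.0304 0.0015 0.0176] [0.5262 0.1247 0.033 ] front [0.0348 0.0014 0.0176] [0.5262 0.1291 0.033 ]
wire end [0.0344 0.0002 0.0015] [0.525  0.1287 0.049 ]
wire base [0.0112 0.0003 0.0025] [0.5249 0.1055 0.048 ]
```

Request:
step_arm(steps=[{"jaw": 0, "tx": -0.0007, "ty": 0.0012, "tz": 0, "ax": 0, "ay": 0, "az": 0}, {"jaw": 0, "tx": -0.0007, "ty": 0.0012, "tz": 0.002, "ax": 0, "ay": 0, "az": 0}, {"jaw": 0, "tx": -0.0007, "ty": 0.0012, "tz": 0.004, "ax": 0, "ay": 0, "az": 0}, {"jaw": 0, "tx": -0.0007, "ty": 0.0012, "tz": 0.005, "ax": 0, "ay": 0, "az": 0}, {"jaw": 0, "tx": -0.0007, "ty": 0.0012, "tz": 0.006, "ax": 0, "ay": 0, "az": 0}])

```text
time: 6.4
tool_pos: [0.5257, 0.0935, 0.0443]
ee_rot: [3.141, -0.001, 1.565]
wrist_force: [-0.0, 0.4, -1.1]
width: 0.0158
```

Run:
```python
from h import *
go([.525,.0935,.0475],1.564)
```

```text
t 6.4 pos [0.5257 0.0935 0.0443] rpy [ 3.1412e+00 -5.0000e-04  1.5645e+00] w 0.0158 F [-0.   0.4 -1.1]
tx ty tz [-0.     -0.0007 -0.0032] ax ay az [ 0.0004 -0.0005  0.0005]
```

Request:
step_arm(steps=[{"jaw": 0, "tx": 0, "ty": 0, "tz": 0.001, "ax": 0, "ay": 0, "az": 0}, {"jaw": 0, "tx": 0, "ty": 0, "tz": 0.002, "ax": 0, "ay": 0, "az": 0}, {"jaw": 0, "tx": 0, "ty": 0, "tz": 0.003, "ax": 0, "ay": 0, "az": 0}])

```text
time: 6.7
tool_pos: [0.5257, 0.0936, 0.0413]
ee_rot: [3.141, -0.001, 1.565]
wrist_force: [0.0, 0.3, 0.1]
width: 0.0157
```

Run:
```python
from h import *
p,d=snapshot("wrist"); go([.525,.0935,.0475],1.564)
cv2.imwrite("pics/w7.png",p[:,:,::-1]); np.save("w7.npy",d)
for v in range(190,232,5): print(v,world("wrist",(318.5,v),d[v,318])[0].round(4))
```

```text
t 6.75 pos [0.5256 0.0936 0.0412] rpy [ 3.1414e+00 -6.0000e-04  1.5645e+00] w 0.0157 F [1.  0.2 0.1]
tx ty tz [-0.0001 -0.0006 -0.0063] ax ay az [ 0.0002 -0.0006  0.0005]
190 [0.5263 0.1319 0.0333]
195 [0.5263 0.1251 0.0194]
200 [0.5263 0.1266 0.0368]
205 [0.5262 0.1241 0.0387]
210 [0.5262 0.1216 0.0407]
215 [0.5258 0.1768 0.2124]
220 [0.5262 0.1151 0.0401]
225 [0.5262 0.112  0.0403]
230 [0.5261 0.1089 0.0408]
```

Request:
step_arm(steps=[{"jaw": 0, "tx": -0.0003, "ty": 0, "tz": 0.001, "ax": 0, "ay": 0, "az": 0}, {"jaw": 0, "tx": -0.0006, "ty": 0, "tz": 0.002, "ax": 0, "ay": 0, "az": 0}, {"jaw": 0, "tx": -0.0008, "ty": 0, "tz": 0.003, "ax": 0, "ay": 0, "az": 0}])

```text
time: 7.05
tool_pos: [0.5258, 0.0931, 0.0391]
ee_rot: [3.141, -0.001, 1.565]
wrist_force: [-2.3, 1.7, 6.7]
width: 0.0155
```

Run:
```python
from h import *
p,d=snapshot("wrist"); go([.525,.0935,.0475],1.564)
cv2.imwrite("pics/w8.png",p[:,:,::-1]); np.save("w8.npy",d)
for v in range(190,232,5): print(v,world("wrist",(318.5,v),d[v,318])[0].round(4))
```

```text
t 7.1 pos [0.5257 0.093  0.0391] rpy [ 3.1410e+00 -1.2000e-03  1.5645e+00] w 0.0157 F [-1.4  1.   3.6]
tx ty tz [ 0.0005 -0.0007 -0.0084] ax ay az [ 0.0006 -0.0012  0.0005]
190 [0.5264 0.1319 0.0331]
195 [0.5264 0.1253 0.0202]
200 [0.5264 0.126  0.0345]
205 [0.5264 0.1241 0.0386]
210 [0.5263 0.121  0.0385]
215 [0.5263 0.1176 0.0377]
220 [0.5263 0.1141 0.0368]
225 [0.5263 0.111  0.037 ]
230 [0.5263 0.1077 0.0369]
```

Request:
step_arm(steps=[{"jaw": 0, "tx": 0, "ty": 0, "tz": 0.0012, "ax": 0, "ay": 0, "az": 0}, {"jaw": 0, "tx": 0, "ty": 0, "tz": 0.002, "ax": 0, "ay": 0, "az": 0}, {"jaw": 0, "tx": 0, "ty": 0, "tz": 0.002, "ax": 0, "ay": 0, "az": 0}])

```text
time: 7.4
tool_pos: [0.5258, 0.0931, 0.039]
ee_rot: [3.141, -0.001, 1.565]
wrist_force: [-4.6, 0.6, 9.1]
width: 0.0158
```

Run:
```python
from h import *
p,d=snapshot("wrist"); go([.525,.0935,.0475],1.564)
cv2.imwrite("pics/w9.png",p[:,:,::-1]); np.save("w9.npy",d)
for v in (200,205,210,215,220,225,230,240,250,260): print(v,world("wrist",(318.5,v),d[v,318])[0].round(4))
p,d=snapshot("side"); cv2.imwrite("pics/s9.png",cv2.resize(p[140:220,290:390,::-1],None,fx=7,fy=7,interpolation=cv2.INTER_CUBIC))
```

```text
t 7.45 pos [0.5258 0.0931 0.039 ] rpy [ 3.1405e+00 -1.1000e-03  1.5645e+00] w 0.0158 F [-4.3  1.4  8.7]
tx ty tz [ 0.0005 -0.0008 -0.0085] ax ay az [ 0.0011 -0.0011  0.0005]
200 [0.5264 0.1262 0.0346]
205 [0.5264 0.1239 0.0376]
210 [0.5264 0.1206 0.0371]
215 [0.5264 0.1176 0.0374]
220 [0.5264 0.1142 0.0367]
225 [0.5264 0.1115 0.0381]
230 [0.5263 0.1083 0.0382]
240 [0.5263 0.1041 0.0436]
250 [0.5263 0.0978 0.044 ]
260 [0.5262 0.0906 0.0428]
```

Request:
step_arm(steps=[{"jaw": 0, "tx": 0, "ty": -0.0005, "tz": 0, "ax": 0, "ay": 0, "az": 0}, {"jaw": 0.3, "tx": 0, "ty": -0.0005, "tz": 0, "ax": 0, "ay": 0, "az": 0}, {"jaw": 0.3, "tx": 0, "ty": -0.0005, "tz": 0, "ax": 0, "ay": 0, "az": 0}, {"jaw": 0.3, "tx": 0, "ty": -0.0005, "tz": -0.015, "ax": 0, "ay": 0, "az": 0}, {"jaw": 0.3, "tx": 0, "ty": -0.0005, "tz": -0.04, "ax": 0, "ay": 0, "az": 0}, {"jaw": 0.3, "tx": -0.04, "ty": -0.0005, "tz": -0.04, "ax": 0, "ay": 0, "az": 0}, {"jaw": 0.3, "tx": -0.06, "ty": -0.0005, "tz": -0.04, "ax": 0, "ay": 0, "az": 0}, {"jaw": 0.3, "tx": -0.06, "ty": -0.0005, "tz": -0.04, "ax": 0, "ay": 0, "az": 0}])

```text
time: 8.3
tool_pos: [0.525, 0.031, 0.0788]
ee_rot: [3.141, -0.0, 1.561]
wrist_force: [1.4, 1.3, -0.3]
width: 0.0284
```

Run:
```python
from h import *
p,d=snapshot("wrist"); go([.525,.033,.08],1.564)
cv2.imwrite("pics/w10.png",p[:,:,::-1]); np.save("w10.npy",d)
cv2.imwrite("pics/c10.png",cv2.resize(p[80:330,200:440,::-1],None,fx=2.4,fy=2.4,interpolation=cv2.INTER_CUBIC))
```

```text
t 8.35 pos [0.5248 0.0323 0.0786] rpy [ 3.1410e+00 -1.5000e-03  1.5623e+00] w 0.028 F [0.2 0.8 0.4]
tx ty tz [ 0.0007  0.0002 -0.0014] ax ay az [ 0.0006 -0.0015 -0.0017]
```

View pics/c10.png

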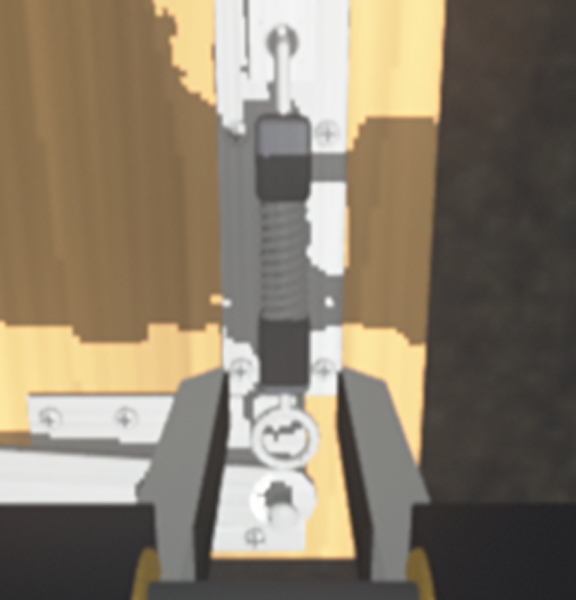

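Run:
```python
from h import *
go([.525,.033,.08],1.564)
d=np.load("w10.npy")
o=get_obs(); A=R.from_euler('xyz',o["ee_rot"]); t=o["tool_pos"]
T=SE(.52415,.15518,-1.57757); Ti=np.linalg.inv(T)
def f(x,y,z):
    w=onplane("wrist",(200+x/2.4,80+y/2.4),z)[0]; return w.round(4),A.inv().apply(w-t)[:2].round(4),(Ti@[w[0],w[1],1])[:2].round(4)
for n,a in dict(hole=(282,42,.033),hbF=(284,150,.044),hbR=(284,200,.044),ebF=(284,320,.044),ebR=(284,386,.044),eye=(284.5,436,.037),stud=(282,497,.042)).items(): print(n,*f(*a))
for x,y in ((284,180),(284,330),(284,350),(284,375),(284,405),(262,436),(307,436),(284,465),(284,490),(270,500),(290,515),(297,488),(240,480)):
    u,v=200+x/2.4,80+y/2.4; print(x,y,world("wrist",(u,v),d[int(round(v)),int(round(u))])[0].round(4))
```

```text
t 8.35 pos [0.5248 0.0323 0.0786] rpy [ 3.1410e+00 -1.5000e-03  1.5623e+00] w 0.028 F [0.2 0.8 0.4]
tx ty tz [ 0.0007  0.0002 -0.0014] ax ay az [ 0.0006 -0.0015 -0.0017]
hole [0.5255 0.1256 0.033 ] [ 0.0933 -0.0001] [0.0295 0.0015]
hbF [0.5258 0.0967 0.044 ] [0.0643 0.0004] [0.0585 0.002 ]
hbR [0.5257 0.0827 0.044 ] [0.0504 0.0004] [0.0725 0.002 ]
ebF [0.5254 0.0469 0.044 ] [0.0145 0.0005] [0.1083 0.002 ]
ebR [0.5252 0.0257 0.044 ] [-0.0067  0.0005] [0.1295 0.002 ]
eye [0.5253 0.0052 0.037 ] [-0.0272  0.0007] [0.15   0.0021]
stud [ 0.5243 -0.014   0.042 ] [-0.0463 -0.0001] [0.1691 0.0013]
284 180 [0.5257 0.0883 0.0438]
284 330 [0.5254 0.0438 0.044 ]
284 350 [0.5253 0.0372 0.0434]
284 375 [0.5253 0.0291 0.0436]
284 405 [0.5252 0.0163 0.0374]
262 436 [ 0.5174 -0.0037  0.0196]
307 436 [0.5326 0.0044 0.0356]
284 465 [ 0.525  -0.0064  0.035 ]
284 490 [ 0.525  -0.0176  0.0319]
270 500 [ 0.5201 -0.0226  0.0299]
290 515 [ 0.5269 -0.0208  0.0417]
297 488 [ 0.5294 -0.0184  0.0294]
240 480 [ 0.51   -0.0154  0.029 ]
```

Request:
step_arm(steps=[{"jaw": 0.3, "tx": 0.0027, "ty": 0.0005, "tz": 0.01, "ax": 0, "ay": 0, "az": 0}, {"jaw": 0.3, "tx": 0.0027, "ty": 0.0005, "tz": 0.03, "ax": 0, "ay": 0, "az": 0}, {"jaw": 0.3, "tx": 0.0027, "ty": 0.0005, "tz": 0.0435, "ax": 0, "ay": 0, "az": 0}, {"jaw": 0.3, "tx": 0.0027, "ty": 0.0005, "tz": 0.0435, "ax": 0, "ay": 0, "az": 0}, {"jaw": 0, "tx": 0.0027, "ty": 0.0005, "tz": 0.0435, "ax": 0, "ay": 0, "az": 0}, {"jaw": 0, "tx": 0.0027, "ty": 0.0005, "tz": 0.0435, "ax": 0, "ay": 0, "az": 0}, {"jaw": 0, "tx": 0.0027, "ty": 0.0005, "tz": 0.0435, "ax": 0, "ay": 0, "az": 0}, {"jaw": 0, "tx": 0.0027, "ty": 0.0005, "tz": 0.0435, "ax": 0, "ay": 0, "az": 0}])

```text
time: 9.15
tool_pos: [0.5258, 0.0351, 0.0357]
ee_rot: [3.14, -0.002, 1.562]
wrist_force: [1.5, -0.2, 0.5]
width: 0.0159
```

Run:
```python
from h import *
p,d=snapshot("wrist"); go([.525,.033,.08],1.564)
cv2.imwrite("pics/w11.png",p[:,:,::-1]); np.save("w11.npy",d)
cv2.imwrite("pics/c11.png",cv2.resize(p[130:350,220:420,::-1],None,fx=2.7,fy=2.7,interpolation=cv2.INTER_CUBIC))
```

```text
t 9.2 pos [0.5258 0.0351 0.0357] rpy [ 3.1398e+00 -1.6000e-03  1.5623e+00] w 0.0158 F [0.3 0.7 0.2]
tx ty tz [-0.0021 -0.0007 -0.0443] ax ay az [ 0.0018 -0.0016 -0.0017]
```

View pics/c11.png

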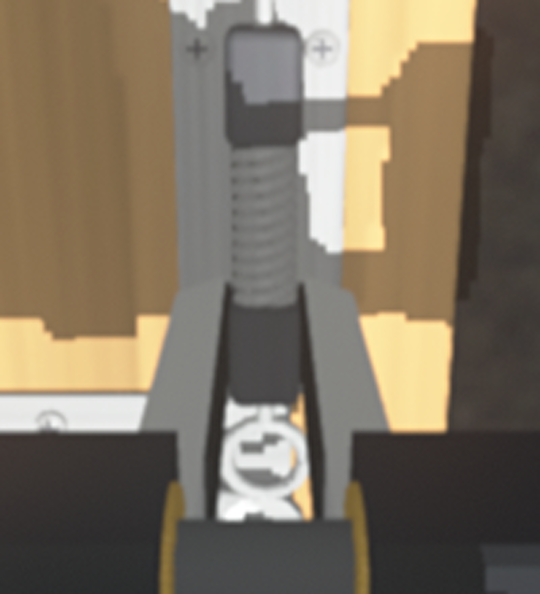

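Request:
step_arm(steps=[{"jaw": 0, "tx": -0.002, "ty": 0, "tz": 0, "ax": 0, "ay": 0, "az": 0}, {"jaw": 0, "tx": -0.004, "ty": 0, "tz": 0, "ax": 0, "ay": 0, "az": 0}, {"jaw": 0, "tx": -0.007, "ty": 0, "tz": 0, "ax": 0, "ay": 0, "az": 0}, {"jaw": 0, "tx": -0.007, "ty": 0, "tz": 0, "ax": 0, "ay": 0, "az": 0}, {"jaw": 0, "tx": -0.007, "ty": 0, "tz": 0, "ax": 0, "ay": 0, "az": 0}])

```text
time: 9.7
tool_pos: [0.5257, 0.0284, 0.0357]
ee_rot: [3.14, -0.002, 1.562]
wrist_force: [-0.6, 3.3, -0.3]
width: 0.0159
```

Run:
```python
from h import *
p,d=snapshot("wrist"); go([.525,.033,.08],1.564)
cv2.imwrite("pics/w12.png",p[:,:,::-1]); np.save("w12.npy",d)
g=cv2.cvtColor(p,cv2.COLOR_RGB2GRAY); print(g[125:250,316:322].mean(1).astype(int).tolist())
```

```text
t 9.75 pos [0.5257 0.0284 0.0357] rpy [ 3.1398e+00 -2.2000e-03  1.5622e+00] w 0.0156 F [ 0.3  4.7 -0.7]
tx ty tz [ 0.0047 -0.0007 -0.0443] ax ay az [ 0.0018 -0.0022 -0.0018]
[216, 217, 216, 205, 166, 117, 96, 105, 119, 129, 137, 140, 141, 141, 141, 141, 141, 140, 141, 140, 140, 140, 140, 141, 140, 140, 140, 140, 141, 140, 140, 140, 140, 139, 139, 139, 139, 139, 139, 139, 138, 138, 139, 139, 131, 107, 84, 75, 74, 81, 99, 119, 129, 130, 128, 129, 126, 122, 121, 116, 99, 80, 88, 112, 127, 131, 129, 127, 127, 124, 120, 111, 89, 69, 79, 107, 123, 130, 129, 128, 127, 125, 117, 98, 72, 61, 80, 108, 124, 129, 129, 127, 127, 123, 111, 84, 60, 70, 99, 118, 126, 129, 128, 127, 126, 117, 95, 68, 73, 99, 117, 124, 128, 128, 127, 127, 122, 107, 86, 73, 71, 73, 74, 74, 74]
```

Request:
step_arm(steps=[{"jaw": 0, "tx": 0, "ty": 0, "tz": -0.004, "ax": 0, "ay": 0, "az": 0}, {"jaw": 0, "tx": 0, "ty": 0, "tz": -0.008, "ax": 0, "ay": 0, "az": 0}, {"jaw": 0, "tx": 0, "ty": 0, "tz": -0.0115, "ax": 0, "ay": 0, "az": 0}, {"jaw": 0, "tx": -0.003, "ty": 0, "tz": -0.0115, "ax": 0, "ay": 0, "az": 0}])

```text
time: 10.15
tool_pos: [0.5256, 0.0256, 0.0474]
ee_rot: [3.14, -0.002, 1.563]
wrist_force: [-0.1, 4.5, -4.4]
width: 0.0156
```

Run:
```python
from h import *
p,d=snapshot("wrist"); go([.525,.010,.047],1.562)
cv2.imwrite("pics/w13.png",p[:,:,::-1]); np.save("w13.npy",d)
cv2.imwrite("pics/c13.png",cv2.resize(p[100:330,240:400,::-1],None,fx=2.6,fy=2.6,interpolation=cv2.INTER_CUBIC))
for v in list(range(95,150,5))+[240,250,255]: print(v,world("wrist",(318.5,v),d[v,318])[0].round(4))
```

```text
t 10.2 pos [0.5254 0.025  0.047 ] rpy [ 3.1402e+00 -2.0000e-03  1.5624e+00] w 0.0158 F [-0.2  4.6 -4.3]
tx ty tz [-0.015  -0.0003  0.    ] ax ay az [ 0.0014 -0.002   0.0004]
95 [0.5266 0.118  0.0371]
100 [0.5266 0.1153 0.0389]
105 [0.5266 0.1126 0.0393]
110 [0.5266 0.1099 0.0402]
115 [0.5265 0.1072 0.041 ]
120 [0.5265 0.1046 0.0476]
125 [0.5265 0.102  0.0484]
130 [0.5264 0.0995 0.0507]
135 [0.5264 0.0968 0.0498]
140 [0.5264 0.0943 0.0523]
145 [0.5264 0.0916 0.0514]
240 [0.5259 0.0363 0.0524]
250 [0.5259 0.0311 0.055 ]
255 [0.5259 0.0277 0.0545]
```

View pics/c13.png

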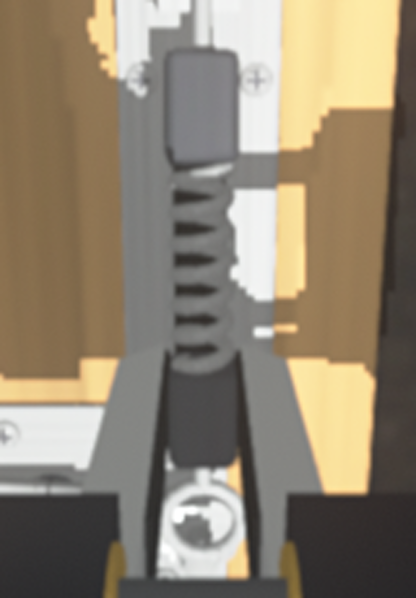

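Request:
step_arm(steps=[{"jaw": 0, "tx": -0.005, "ty": 0, "tz": 0, "ax": 0, "ay": 0, "az": 0}, {"jaw": 0, "tx": -0.01, "ty": 0, "tz": 0, "ax": 0, "ay": 0, "az": 0}, {"jaw": 0, "tx": -0.015, "ty": 0, "tz": 0, "ax": 0, "ay": 0, "az": 0}, {"jaw": 0, "tx": -0.015, "ty": 0, "tz": 0, "ax": 0, "ay": 0, "az": 0}, {"jaw": 0, "tx": -0.015, "ty": 0, "tz": 0, "ax": 0, "ay": 0, "az": 0}])

```text
time: 10.7
tool_pos: [0.5248, 0.0107, 0.0463]
ee_rot: [-3.142, -0.004, 1.562]
wrist_force: [0.1, 6.4, -4.1]
width: 0.0153
```

Run:
```python
from h import *
p,d=snapshot("wrist"); go([.525,.010,.047],1.562)
cv2.imwrite("pics/w14.png",p[:,:,::-1]); np.save("w14.npy",d)
cv2.imwrite("pics/c14.png",cv2.resize(p[265:330,285:350,::-1],None,fx=9,fy=9,interpolation=cv2.INTER_CUBIC))
o=get_obs(); A=R.from_euler('xyz',o["ee_rot"])
for v in range(276,324,3):
    print(v,[tuple((np.r_[w[:2],w[2]]*1000).round(0).astype(int)) for w in world("wrist",[(u,v) for u in (306,310,314,318,322,326,330)],d[v,[306,310,314,318,322,326,330]])])
```

```text
t 10.75 pos [0.5248 0.0108 0.0463] rpy [ 3.1416 -0.004   1.5621] w 0.0159 F [-0.1  6.6 -4.3]
tx ty tz [-0.0008  0.0002 -0.0007] ax ay az [ 0.     -0.004   0.0001]
276 [(np.int64(518), np.int64(0), np.int64(54)), (np.int64(520), np.int64(0), np.int64(54)), (np.int64(522), np.int64(0), np.int64(54)), (np.int64(525), np.int64(0), np.int64(54)), (np.int64(527), np.int64(0), np.int64(55)), (np.int64(530), np.int64(0), np.int64(54)), (np.int64(532), np.int64(-1), np.int64(52))]
279 [(np.int64(516), np.int64(-16), np.int64(30)), (np.int64(520), np.int64(-2), np.int64(54)), (np.int64(522), np.int64(-1), np.int64(56)), (np.int64(525), np.int64(-2), np.int64(55)), (np.int64(527), np.int64(-3), np.int64(54)), (np.int64(530), np.int64(-3), np.int64(53)), (np.int64(533), np.int64(-17), np.int64(29))]
282 [(np.int64(516), np.int64(-18), np.int64(31)), (np.int64(519), np.int64(-18), np.int64(31)), (np.int64(522), np.int64(-18), np.int64(31)), (np.int64(525), np.int64(-8), np.int64(48)), (np.int64(527), np.int64(-19), np.int64(30)), (np.int64(530), np.int64(-19), np.int64(30)), (np.int64(533), np.in
[... 3568 characters left out ...]
4(17)), (np.int64(534), np.int64(-54), np.int64(18))]
318 [(np.int64(514), np.int64(-71), np.int64(-1)), (np.int64(518), np.int64(-71), np.int64(-1)), (np.int64(521), np.int64(-71), np.int64(0)), (np.int64(524), np.int64(-72), np.int64(-2)), (np.int64(528), np.int64(-71), np.int64(0)), (np.int64(531), np.int64(-70), np.int64(1)), (np.int64(534), np.int64(-72), np.int64(-1))]
321 [(np.int64(514), np.int64(-74), np.int64(0)), (np.int64(518), np.int64(-74), np.int64(-1)), (np.int64(521), np.int64(-74), np.int64(0)), (np.int64(524), np.int64(-74), np.int64(-1)), (np.int64(528), np.int64(-74), np.int64(0)), (np.int64(531), np.int64(-74), np.int64(0)), (np.int64(534), np.int64(-74), np.int64(-1))]
```

View pics/c14.png

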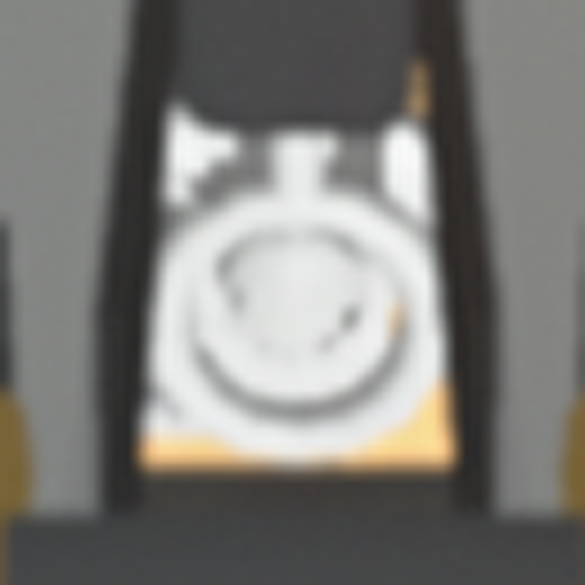

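```bash
cat > fit.py <<'E'
from h import *
from scipy.optimize import least_squares
def run(f,zr,zh):
    d=np.load(f); p=cv2.imread(f.replace(".npy",".png").replace("w","pics/w"))
    v,u=np.mgrid[270:317,296:342]; v=v.ravel();u=u.ravel()
    W=world("wrist",np.c_[u,v],d[v,u])
    ok=(W[:,1]<-.006)&(W[:,1]>-.04)&(W[:,0]>.51)&(W[:,0]<.54)
    ring=W[ok&(abs(W[:,2]-zr)<.0025)]; head=W[ok&(abs(W[:,2]-zh)<.0018)]
    fr=least_squares(lambda q:np.hypot(ring[:,0]-q[0],ring[:,1]-q[1])-.0095,[.525,-.022],loss="soft_l1",f_scale=.001).x
    print("ring n",len(ring),"ctr",fr.round(4),"z",np.median(ring[:,2]).round(4),"ext x",ring[:,0].min().round(4),ring[:,0].max().round(4),"y",ring[:,1].min().round(4),ring[:,1].max().round(4))
    h=np.percentile(head[:,:2],[2,98],axis=0)
    print("head n",len(head),"x",h[:,0].round(4),h[:,0].mean().round(4),"y",h[:,1].round(4),"far-edge ctr y",(h[0,1]+.0055).round(4),"z",np.median(head[:,2]).round(4))
    # far half-disc fit: outer edge per angle
    c=np.array([h[:,0].mean(),h[0,1]+.0055])
    print("coverage",np.mean(np.hypot(*(head[:,:2]-c).T)<.006).round(2))
E
python3 -c "
from fit import *
run('w14.npy',.048,.0415)"
```

```text
ring n 518 ctr [ 0.5243 -0.0205] z 0.0478 ext x 0.5143 0.5343 y -0.0327 -0.0064
head n 182 x [0.5193 0.5289] 0.5241 y [-0.0276 -0.0186] far-edge ctr y -0.0221 z 0.0414
coverage 0.96
```

Request:
step_arm(steps=[{"jaw": 0, "tx": -0.0018, "ty": -0.0005, "tz": 0, "ax": 0, "ay": 0, "az": 0}, {"jaw": 0, "tx": -0.0018, "ty": -0.0005, "tz": 0, "ax": 0, "ay": 0, "az": 0}, {"jaw": 0, "tx": -0.0018, "ty": -0.0005, "tz": 0.002, "ax": 0, "ay": 0, "az": 0}, {"jaw": 0, "tx": -0.0018, "ty": -0.0005, "tz": 0.004, "ax": 0, "ay": 0, "az": 0}, {"jaw": 0, "tx": -0.0018, "ty": -0.0005, "tz": 0.005, "ax": 0, "ay": 0, "az": 0}])

```text
time: 11.25
tool_pos: [0.5241, 0.01, 0.041]
ee_rot: [-3.141, -0.006, 1.562]
wrist_force: [0.2, 7.0, -2.9]
width: 0.0159
```

Run:
```python
from fit import *
p,d=snapshot("wrist"); go([.525,.0085,.035],1.562)
cv2.imwrite("pics/w15.png",p[:,:,::-1]); np.save("w15.npy",d)
run("w15.npy",.0435,.0415)
cv2.imwrite("pics/c15.png",cv2.resize(p[265:330,285:350,::-1],None,fx=9,fy=9,interpolation=cv2.INTER_CUBIC))
```

```text
t 11.3 pos [0.5241 0.01   0.0409] rpy [-3.1411 -0.0062  1.562 ] w 0.0159 F [-0.1  7.2 -3. ]
tx ty tz [-0.0015  0.001   0.0059] ax ay az [-0.0005 -0.0062  0.    ]
ring n 576 ctr [ 0.5234 -0.021 ] z 0.0421 ext x 0.5136 0.5336 y -0.033 -0.0073
head n 685 x [0.5143 0.5329] 0.5236 y [-0.0318 -0.0091] far-edge ctr y -0.0263 z 0.0419
coverage 0.31
```

Request:
step_arm(steps=[{"jaw": 0, "tx": -0.001, "ty": 0, "tz": 0.002, "ax": 0, "ay": 0, "az": 0}, {"jaw": 0, "tx": -0.001, "ty": 0, "tz": 0.004, "ax": 0, "ay": 0, "az": 0}, {"jaw": 0, "tx": -0.001, "ty": 0, "tz": 0.006, "ax": 0, "ay": 0, "az": 0}, {"jaw": 0, "tx": -0.001, "ty": 0, "tz": 0.006, "ax": 0, "ay": 0, "az": 0}])

```text
time: 11.7
tool_pos: [0.5245, 0.01, 0.0359]
ee_rot: [3.141, -0.009, 1.562]
wrist_force: [-0.5, 6.6, -0.3]
width: 0.0158
```

Run:
```python
from fit import *
p,d=snapshot("wrist"); go([.525,.0085,.035],1.562)
cv2.imwrite("pics/w16.png",p[:,:,::-1]); np.save("w16.npy",d)
run("w16.npy",.036,.042)
cv2.imwrite("pics/c16.png",cv2.resize(p[265:330,285:350,::-1],None,fx=9,fy=9,interpolation=cv2.INTER_CUBIC))
```

```text
t 11.75 pos [0.5245 0.01   0.0359] rpy [ 3.1408 -0.0087  1.562 ] w 0.0158 F [-0.1  6.9 -0.1]
tx ty tz [-0.0015  0.0005  0.0009] ax ay az [ 0.0008 -0.0087 -0.    ]
ring n 463 ctr [ 0.5241 -0.0216] z 0.0366 ext x 0.514 0.5341 y -0.0335 -0.007
head n 190 x [0.5193 0.5288] 0.5241 y [-0.0279 -0.0183] far-edge ctr y -0.0224 z 0.0413
coverage 0.97
```

View pics/c16.png

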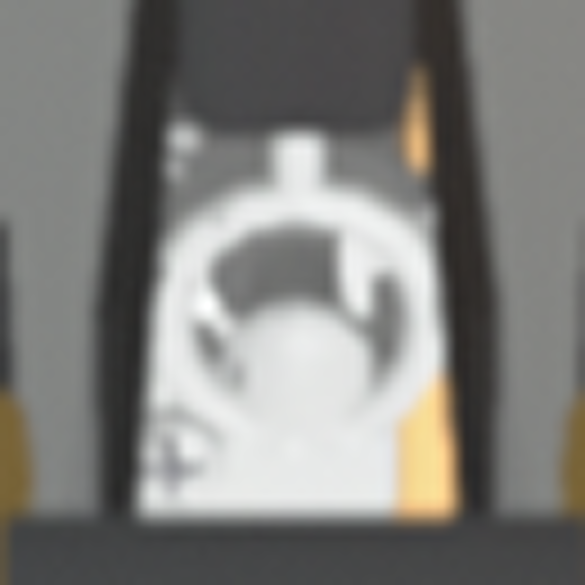

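Request:
step_arm(steps=[{"jaw": 0, "tx": 0, "ty": 0, "tz": 0.0005, "ax": 0, "ay": 0, "az": 0}, {"jaw": 0, "tx": 0, "ty": 0, "tz": 0.0005, "ax": 0, "ay": 0, "az": 0}, {"jaw": 0, "tx": 0.001, "ty": 0, "tz": 0.0005, "ax": 0, "ay": 0, "az": 0}, {"jaw": 0, "tx": 0.002, "ty": 0, "tz": 0.0005, "ax": 0, "ay": 0, "az": 0}, {"jaw": 0, "tx": 0.003, "ty": 0, "tz": 0.0005, "ax": 0, "ay": 0, "az": 0}, {"jaw": 0, "tx": 0.004, "ty": 0, "tz": 0.0005, "ax": 0, "ay": 0, "az": 0}])

```text
time: 12.35
tool_pos: [0.5249, 0.0136, 0.036]
ee_rot: [3.14, -0.008, 1.562]
wrist_force: [-0.2, 3.0, 0.2]
width: 0.0159
```

Request:
step_arm(steps=[{"jaw": 0, "tx": 0.001, "ty": 0, "tz": 0, "ax": 0, "ay": 0, "az": 0}, {"jaw": 0, "tx": 0.002, "ty": 0, "tz": 0, "ax": 0, "ay": 0, "az": 0}, {"jaw": 0, "tx": 0.002, "ty": 0, "tz": 0, "ax": 0, "ay": 0, "az": 0}])

```text
time: 12.65
tool_pos: [0.5251, 0.0154, 0.036]
ee_rot: [3.14, -0.008, 1.562]
wrist_force: [1.0, 3.2, -0.7]
width: 0.0156
```

Request:
step_arm(steps=[{"jaw": 0, "tx": 0.001, "ty": 0, "tz": 0, "ax": 0, "ay": 0, "az": 0}, {"jaw": 0, "tx": 0.002, "ty": 0, "tz": 0, "ax": 0, "ay": 0, "az": 0}, {"jaw": 0, "tx": 0.002, "ty": 0, "tz": 0, "ax": 0, "ay": 0, "az": 0}])

```text
time: 12.95
tool_pos: [0.5252, 0.0165, 0.036]
ee_rot: [3.14, -0.006, 1.562]
wrist_force: [-0.9, -1.5, -1.7]
width: 0.0157
```

Request:
step_arm(steps=[{"jaw": 0, "tx": 0.001, "ty": 0, "tz": 0, "ax": 0, "ay": 0, "az": 0}, {"jaw": 0, "tx": 0.0015, "ty": 0, "tz": 0, "ax": 0, "ay": 0, "az": 0}, {"jaw": 0, "tx": 0.0015, "ty": 0, "tz": 0, "ax": 0, "ay": 0, "az": 0}])

```text
time: 13.25
tool_pos: [0.5252, 0.0167, 0.036]
ee_rot: [3.14, -0.003, 1.562]
wrist_force: [-0.6, -5.0, -1.9]
width: 0.0157
```

Request:
step_arm(steps=[{"jaw": 0, "tx": -0.001, "ty": 0, "tz": 0, "ax": 0, "ay": 0, "az": 0}, {"jaw": 0.25, "tx": -0.001, "ty": 0, "tz": 0, "ax": 0, "ay": 0, "az": 0}, {"jaw": 0.25, "tx": -0.001, "ty": 0, "tz": 0, "ax": 0, "ay": 0, "az": 0}, {"jaw": 0.25, "tx": -0.001, "ty": 0, "tz": -0.01, "ax": 0, "ay": 0, "az": 0}, {"jaw": 0.25, "tx": -0.001, "ty": 0, "tz": -0.03, "ax": 0, "ay": 0, "az": 0}, {"jaw": 0.25, "tx": -0.001, "ty": 0, "tz": -0.055, "ax": 0, "ay": 0, "az": 0}, {"jaw": 0.25, "tx": -0.03, "ty": 0, "tz": -0.08, "ax": 0, "ay": 0, "az": 0}, {"jaw": 0.25, "tx": -0.05, "ty": 0, "tz": -0.09, "ax": 0, "ay": 0, "az": 0}])

```text
time: 14.05
tool_pos: [0.5264, -0.0343, 0.1302]
ee_rot: [3.133, -0.002, 1.563]
wrist_force: [0.0, -0.2, 0.7]
width: 0.0234
```

Request:
step_arm(steps=[{"jaw": 0.25, "tx": -0.04, "ty": 0, "tz": -0.02, "ax": 0, "ay": 0, "az": 0}, {"jaw": 0.25, "tx": -0.04, "ty": 0, "tz": -0.02, "ax": 0, "ay": 0, "az": 0}, {"jaw": 0.25, "tx": -0.04, "ty": 0, "tz": -0.02, "ax": 0, "ay": 0, "az": 0}])

```text
time: 14.35
tool_pos: [0.5264, -0.0748, 0.1515]
ee_rot: [3.131, -0.002, 1.561]
wrist_force: [-0.6, 0.6, -0.0]
width: 0.0236
```

Run:
```python
from h import *
p,d=snapshot("wrist"); go([.525,.0085,.035],1.562); np.save("w20.npy",d)
cv2.imwrite("pics/w20.png",p[:,:,::-1])
cv2.imwrite("pics/c20.png",cv2.resize(p[60:330,220:420,::-1],None,fx=2.2,fy=2.2,interpolation=cv2.INTER_CUBIC))
```

```text
t 14.4 pos [ 0.5258 -0.0739  0.1504] rpy [ 3.1328e+00 -2.6000e-03  1.5624e+00] w 0.0234 F [-0.3  0.3  0.2]
tx ty tz [ 0.0821 -0.0025  0.1156] ax ay az [ 0.0088 -0.0026  0.0004]
```

View pics/c20.png

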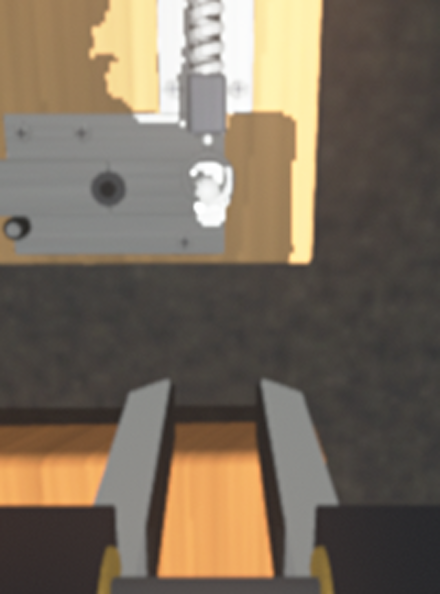

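Run:
```python
from h import *
T=SE(.52415,.15518,-1.57757); Ti=np.linalg.inv(T)
d0=np.load("top0.npy")
p,d=snapshot("top"); cv2.imwrite("pics/top9.png",p[:,:,::-1])
for q in ("lift_arm","spring","pencil","screwdriver"):
  for s in silhouettes("top",q)[:1]:
    P=mpts("top",s["pixels"],d); print(q,round(s["confidence"],2),s["rect"],P.mean(0).round(3))
    if q=="lift_arm":
        r=cv2.minAreaRect((P[:,:2]*1000).astype(np.float32)); print(r)
for n,dd in (("before",d0),("after",d)):
    m=np.zeros(dd.shape,bool); m[185:262,408:436]=1; P=mpts("top",m,dd)
    P=P[(P[:,2]>.0265)&(P[:,2]<.034)]; F=(Ti@np.c_[P[:,:2],np.ones(len(P))].T).T[:,:2]
    # centreline by y-bins
    ys=np.arange(-.095,.005,.01); c=[(y,np.median(F[abs(F[:,1]-y)<.005,0])) for y in ys if (abs(F[:,1]-y)<.005).sum()>5]
    c=np.array(c); k=np.polyfit(c[:,0],c[:,1],1); print(n,"slope",k[0].round(3),"x at stud",np.polyval(k,0).round(4),len(P))
d=np.load("w20.npy"); v,u=np.mgrid[60:190,295:335]; v=v.ravel();u=u.ravel()
W=world("wrist",np.c_[u,v],d[v,u])
hd=W[(abs(W[:,2]-.0418)<.0015)&(W[:,1]<-.008)]; print("head",np.percentile(hd,[5,50,95],axis=0).round(4).tolist())
rg=W[(abs(W[:,2]-.036)<.0018)&(W[:,1]<.004)]; print("ring",np.percentile(rg,[3,50,97],axis=0).round(4).tolist())
eb=W[(W[:,2]>.041)&(W[:,1]>.0)]; print("block",np.percentile(eb,[3,50,97],axis=0).round(4).tolist())
```

```text
lift_arm 0.72 [413.0, 189.1, 431.9, 253.7] [ 0.465 -0.02   0.03 ]
((465.6352233886719, -22.960590362548828), (29.72525978088379, 130.97586059570312), 89.82868194580078)
spring 0.86 [355.6, 185.9, 423.2, 200.9] [0.524 0.053 0.039]
pencil 0.74 [415.2, 193.9, 430.4, 254.2] [ 0.466 -0.02   0.031]
before slope 0.043 x at stud 0.1771 662
after slope -0.01 x at stud 0.1756 619
head [[0.5199, -0.0222, 0.0403], [0.5224, -0.0195, 0.0405], [0.5256, -0.0154, 0.041]]
ring [[0.514, -0.0237, 0.0342], [0.5233, -0.0102, 0.0349], [0.5334, 0.0015, 0.0375]]
block [[0.5167, 0.0051, 0.0411], [0.5244, 0.0153, 0.042], [0.5298, 0.026, 0.3206]]
```

```bash
python3 -c "
from h import *
print(close_job()); print(get_obs()['time'])"
```

```text
the job is handed in; nothing more can be done
None
the job is handed in; nothing more can be done
```

The spring is refitted: its hook is down in the anchor strip's hole, its eye is round the stud below the head, and the lift arm is on its stop. I handed the job in at about 14.5 s of robot time. `close_job()` reports no verdict, so these are my own last checks.

- **Hook:** The hole was 30–31 mm along the strip's travel. The hook went in with under about 10 N of pressure. Its wire lay on the strip (wire top at 37 mm, block top at 44 mm), and it held the roughly 4 N pull before the eye went on the stud. I did not look at the hook again after letting go. The spring is still stretched, so it must be holding.
- **Eye:** Before release the ring measured about 35 mm high, under the stud's head (top at about 41 mm). The picture taken after release shows the head inside the ring. The eye block sits about 19–20 mm past its rest position.
- **Lift arm:** The measured slope went from 0.043 to -0.010 rad. That is on the stop within my measuring error, but half of the 0.02 rad limit.
- **Robot:** The gripper was 23 mm open and well clear, with no force on the wrist above sensor noise.
- **Disagreeing or missing checks:**
  - The two cameras put the hole and fitting up to about 3 mm apart, so I lined up the hook and eye by their positions relative to the hole and stud.
  - The detector took the lift arm for the pencil and missed the screwdriver in the last top picture. I never touched the pencil, screwdriver or tape, but I did not confirm their final positions.

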